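Step a ratchet carousel feeder until the red magnet reaches the pointer

ROBOT

A 6-joint arm with a two-finger parallel gripper is mounted at the origin on a cart in front of the work surface, level with it; the furniture and walls round the work are solid. World frame = base frame: x ahead of the robot, y to its left, z up, the work surface at z = 0. Lengths are in m, angles in rad, forces in N, time in s.
With the tool pointing down it reaches from about 0.25 to 0.725 m from the base axis. Payload 4 kg.
Tool frame: the origin (TCP) lies at the very end of the fingers, on their centre line; the grasp point (between the pads) lies 19 mm behind it; z points along the fingers, y is the line along which they close (so a half turn about z gives the same grasp; the last joint's range is limited). The gripper opens to 85 mm and grips with 20 to 120 N. Pads are 22 mm wide; open, the fingers measure 114 mm over their backs; the gripper's body (76 mm by 85 mm) begins 54 mm behind the grasp point. The pads swing forward as they close: fully open they stand 13 mm farther back than shut.
Start: joints at [-1.185, 0.241, 0.005, 1.335, 0, 1.571], TCP at [0.188, -0.463, 0.231] pointing down, gripper open.
Joint ranges: [-2.72, 2.72], [-1.05, 1.87], [-1.09, 1.28], [-1.99, 2.15], [-1.42, 1.44], [-3.14, 3.14]. Speed limits (rad/s): [2.79, 2.79, 3.14, 3.14, 3.14, 3.14].

INTERFACE

Orientations are given as a 3x3 rotation matrix whose columns are the frame's x, y, z axes.
In Python, from workcell import state, camera, sign_off gives the robot as it stands. The module is installed in compiled form; this text tells all that it offers.
- The arm moves only by the tool drive_tool, never from a script. Its argument "targets" is a list of rows, each an object with "rot": the turn, a rotation vector about the world's x, y, z in degrees, a list of three; "delta_pos": the shift along the world's x, y, z in cm, a list of three; "gripper": the finger opening in cm, from 0 to 8.54. In form: [{"rot": [ax, ay, az], "delta_pos": [dx, dy, dz], "gripper": gripper}, ...]. A call has 1 to 20 rows; each row is the pose to reach, as a shift and turn from the pose commanded when the call began; what a row does not reach only later rows make up. A row lasts 1/8 s, in which the tool goes at most 62.5 mm and 10.7 degrees, less where a joint would pass 70% of its speed; a pose out of reach is approached as far as the arm can. A call with a gripper value outside its range is refused whole. The fingers move at their own pace and stop on an object; "grip_force" is the grip in N (left out, the last holds). Time passes only in rows, so rows that repeat a pose let the fingers close. It gives the time, the measured TCP pose, the force, the opening and the grip force at its end, in the units of the state.
- state(): the state, without advancing time (a new reading comes with each control period).
- camera(name): name is "scene" or "top" or "wrist"; returns a dict with "pixels" (400x640x3 uint8, red, green, blue), "intrinsics" (3x3 intrinsics, pixels), "dist" ([k1, k2, p1, p2, k3] as OpenCV has them; the pictures are not rectified), "R" (3x3) and "t" (3): a world point X has camera coordinates R X + t; the wrist camera has in their place "T_tool_cam" (4x4, takes a point from camera to tool coordinates, whose origin is the TCP and whose axes are the flange's). Camera axes: x right, y down, z forward; pixel columns grow to the right and rows downward; lengths in m; the calibration is good to about 2 mm. A picture is of the moment at which its call begins: read the wrist's pose just before it. There is no depth.
- sign_off(): hands the job in; it is judged then, once.
The state is a dict: "time_s": time; "joint_positions": joint angles; "joint_velocities": joint speeds; "effort": joint torques, N m; "eef_pos": TCP position; "eef_rot": TCP orientation; "contact_force": force on the tool from outside, world axes, zero at the start; "torque": the same for the moment, N m; "opening": opening from 0.0 (shut) to 1.0 (fully open); "grip_force": force on a finger pad.
Only numpy, scipy, OpenCV 4.12 (cv2) and the standard library are available. Lean on these libraries where they do the work, as an engineer would, in place of code of your own. Each camera call takes 0.05 s, during which the arm holds its last target. There are 200 camera calls.

TASK

Bring the red magnet to the yellow pointer by working the orange lever of the carousel feeder: each time push the lever gently with the closed gripper until it meets its stop (it must not be forced hard against it), then let it spring all the way back before the next stroke. One full stroke moves the carousel on by one pocket and it cannot go back, so count the pockets and stop when the red magnet is at the pointer. Leave the lever sprung back, do not touch the magnets or turn the carousel by hand, and leave the other things on the desk alone.

Things in the scene. Friction and masses are not known exactly. Their poses are not given: they have to be found in the camera images.
- feeder: rotary parts feeder, fixed to the desk: round grey base plate of 100 mm radius under a carousel. Origin on the carousel's vertical axis at desk height, z up. In its frame the yellow pointer is at -x, the orange lever on the -y side. It is a ratchet: the carousel only turns counterclockwise seen from above, one pocket (30 degrees) per full lever stroke, and not while the lever springs back
- carousel: white ring tray of twelve pockets on the feeder, 100 mm radius; pocket centres on a circle of 79 mm radius, pocket floors 32 mm and wall tops 45 mm above the desk, hub up to 52 mm. Origin as the feeder's. Not to be turned by hand
- feed_lever: hand lever, turning about the feeder's axis. At rest it points along 250 degrees in the feeder's frame (counterclockwise from x). It is pushed counterclockwise (towards the feeder's +x), against about 1 to 5 N at the paddle, to a hard stop, which bears 25 N at most; springs return it. Origin on the feeder's axis at desk height
- lever_axis (a point): point on the lever's and carousel's vertical axis, 30 mm above the desk. Hidden lost motion of 0 to 16 degrees, new in every set-up, begins each stroke, so the hard stop lies 32 to 48 degrees from rest. The ratchet clicks in only near the stop: a stroke that ends short of it is lost, so push until the stop is felt
- paddle (a point): centre of the upright orange paddle at the lever's end: 153 mm from the feeder's axis, 30 mm above the desk; the paddle is 36 mm long radially, 7 mm thick and stands from 8 to 52 mm above the desk. It is pushed on its clockwise face (the one towards the feeder's -x)
- outlet (a point): centre of the pick-up place at the yellow pointer: the pocket position in front of the pointer block, 79 mm from the feeder's axis towards the feeder's -x, 37 mm above the desk. The pointer block stands just outside the carousel's rim and is 56 mm high
- magnet_red: the red whiteboard magnet, a flat disc 30 mm in diameter and 10 mm high, lying loose in a carousel pocket (4 mm play each way); origin at the centre of its underside. It starts 2 to 5 pockets clockwise of the outlet (seen from above), so counterclockwise steps bring it there
- magnet_blue: blue whiteboard magnet, a flat disc 30 mm in diameter and 10 mm high, lying loose in a carousel pocket (4 mm play each way); origin at the centre of its underside
- magnet_green: green whiteboard magnet, a flat disc 30 mm in diameter and 10 mm high, lying loose in a carousel pocket (4 mm play each way); origin at the centre of its underside
- magnet_yellow: yellow whiteboard magnet, a flat disc 30 mm in diameter and 10 mm high, lying loose in a carousel pocket (4 mm play each way); origin at the centre of its underside
- magnet_black_a: black whiteboard magnet, a flat disc 30 mm in diameter and 10 mm high, lying loose in a carousel pocket (4 mm play each way); origin at the centre of its underside
- magnet_black_b: another black whiteboard magnet, a flat disc 30 mm in diameter and 10 mm high, lying loose in a carousel pocket (4 mm play each way); origin at the centre of its underside
- jar: white lidded jar, 70 mm wide and 92 mm high, standing left of the work; origin under its centre
- screwdriver_red: red-handled screwdriver 197 mm long lying on the desk right of the feeder; origin under its centre
- battery_2: black and copper battery, 14 x 50 mm, lying left of the feeder; origin under its centre

How it is judged:
On the way, in this order (a step that is already met when the one before it is completed fails the run):
1. the lever has been pushed through most of a stroke (distance of paddle from where it was at the start of the episode above 0.07 m).
2. the red magnet has come to the pointer (horizontal distance between magnet_red and outlet below 0.013 m), for 0.1 s.
At the end, for the whole second after the job is handed in: the red magnet lies in the pocket at the yellow pointer, within 13 mm of the pick-up place (pockets are 41 mm apart), still in the tray; the carousel is at rest and the lever has sprung back to within 8 mm of where it started (horizontal distance between magnet_red and outlet below 0.013 m and height (world z) of magnet_red between 0.028 and 0.038 m and distance of paddle from where it was at the start of the episode below 0.008 m and linear speed of magnet_red below 0.01 m/s and angular speed of carousel below 0.05 rad/s); the robot touches nothing.
It fails at once if the lever is pushed with more than 25 N (contact force between any of the fingers, the arm and feed_lever above 25 N).
It fails at once if the robot touches a magnet (contact force between any of the fingers, the arm and magnet_red above 0.5 N or contact force between any of the fingers, the arm and magnet_blue above 0.5 N or contact force between any of the fingers, the arm and magnet_green above 0.5 N or contact force between any of the fingers, the arm and magnet_yellow above 0.5 N or contact force between any of the fingers, the arm and magnet_black_a above 0.5 N or contact force between any of the fingers, the arm and magnet_black_b above 0.5 N).
It fails at once if the robot pushes the carousel itself (more than 1.5 N) (contact force between any of the fingers, the arm and carousel above 1.5 N).
It fails at once if the jar, the red screwdriver or the battery is shifted by more than 20 mm (distance of any of jar, screwdriver_red, battery_2 from where it was at the start of the episode above 0.02 m).
It also fails if it takes over 58 s, if anything falls off the work surface, if the arm or the gripper's body presses on something with over 40 N, if the wrist force passes 120 N, or if a joint passes its speed limit or range.

## Working session

There is one attempt and no reset: what is moved stays moved. The work goes in short steps, Python scripts to look and compute and a tool call to move; the robot and the scene stay as the last step left them, time stands still between calls to the robot, and variables do not carry over. Pictures are saved under pics/ and viewed, at most 10 in all, crops included, and the job is handed in when it is done.

Besides the shell and the picture viewer there is one more tool, called after "Emit:" in YAML: its name, and indented under it one key for each argument. drive_tool: Moves the arm, as the interface text tells. Its arguments: {"type":"object","properties":{"targets":{"type":"array"},"grip_force":{"type":"number"}},"required":["targets"]}

```bash
mkdir -p pics
python3 - <<'E'
from workcell import state,camera
import cv2,pickle
s=state();print(s)
d={n:camera(n) for n in("scene","top")}
pickle.dump(d,open('c.pkl','wb'))
for n in d: cv2.imwrite(f'pics/{n}0.png',d[n]['pixels'][:,:,::-1])
E
```

```text
{'time_s': 0.0, 'joint_positions': array([-1.18498967e+00,  2.41460464e-01,  3.72911261e-03,  1.33518753e+00,
       -8.63605194e-06,  1.57081128e+00]), 'joint_velocities': array([ 0.00103088,  0.00111655, -0.0005601 , -0.00048216,  0.00010065,
        0.00081627]), 'effort': array([-5.10213049e-04, -3.72314930e+01,  2.52411246e+01,  1.71601254e-02,
        1.25324841e-04, -1.96683608e-06]), 'eef_pos': array([ 0.1879155 , -0.46266906,  0.2303911 ]), 'eef_rot': array([[ 9.26500803e-01,  3.76291923e-01, -8.06731516e-04],
       [ 3.76292787e-01, -9.26498723e-01,  1.96328413e-03],
       [-8.66776101e-06, -2.12255157e-03, -9.99997747e-01]]), 'contact_force': array([ 0.82426041, -0.07804092,  0.5230635 ]), 'torque': array([-0.05093912,  0.00936326,  0.0063913 ]), 'grip_force': 0.0, 'opening': 0.9978872722457135}
```

View pics/top0.png

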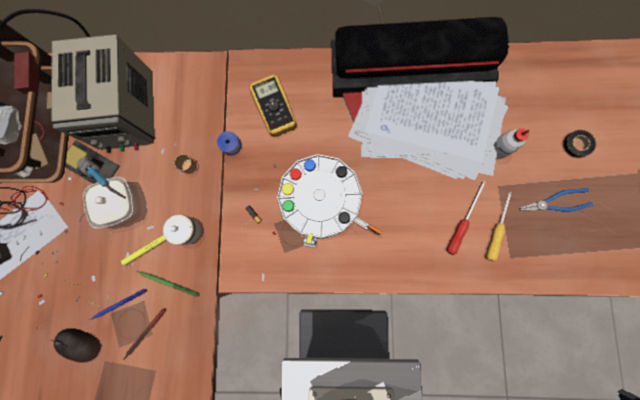

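View pics/scene0.png

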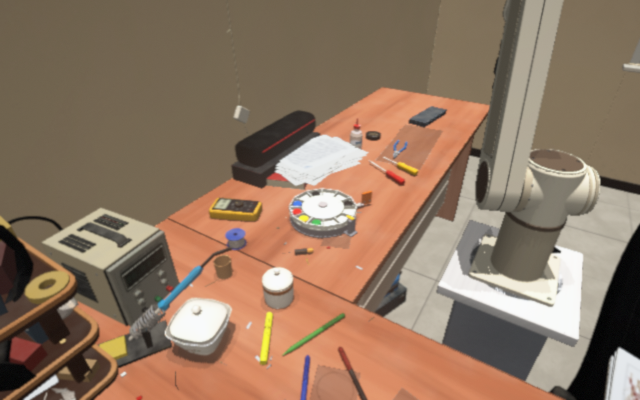

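The top view shows the carousel centred near (319,195), the yellow pointer near (311,240), the orange paddle near (372,229) and red at (295,174). The scene view agrees. Next I'll measure these in world coordinates.

```bash
cat > h.py <<'E'
import cv2,numpy as np
def ray(c,px,z):
    p=cv2.undistortPoints(np.array([[px]],float),c['intrinsics'],np.array(c['dist']))[0,0]
    R=np.array(c['R']);o=-R.T@np.array(c['t']);d=R.T@np.array([p[0],p[1],1]);return o+d*(z-o[2])/d[2]
def blobs(c,lo,hi,box,amin=6):
    h=cv2.cvtColor(c['pixels'],cv2.COLOR_RGB2HSV);m=cv2.inRange(h,lo,hi)
    k=np.zeros_like(m);x0,y0,x1,y1=box;k[y0:y1,x0:x1]=m[y0:y1,x0:x1]
    n,l,s,ce=cv2.connectedComponentsWithStats(k)
    return [(ce[i].round(1),s[i].tolist()) for i in range(1,n) if s[i,4]>=amin]
R_=dict(red=((0,150,100),(5,255,255)),yellow=((24,120,120),(34,255,255)),green=((45,120,60),(85,255,255)),blue=((100,150,80),(125,255,255)),black=((0,0,0),(179,255,60)),orange=((6,190,120),(16,255,255)),white=((0,0,170),(179,45,255)))
E
python3 - <<'E'
import pickle,cv2
from h import *
d=pickle.load(open('c.pkl','rb'));c=d['top']
for n,(lo,hi) in R_.items():
    for ce,s in blobs(c,lo,hi,(265,145,400,255)):print(n,ce,s,ray(c,ce,.042).round(4))
im=c['pixels'][140:260,260:400,::-1]
cv2.imwrite('pics/crop0.png',cv2.resize(im,None,fx=5,fy=5,interpolation=cv2.INTER_CUBIC))
E
```

```text
red [295.2 173.7] [291, 169, 10, 10, 82] [0.5827 0.1271 0.042 ]
red [273.8 232.8] [273, 232, 3, 3, 6] [0.4406 0.176  0.042 ]
yellow [287.1 188.5] [282, 184, 11, 10, 85] [0.5465 0.1462 0.042 ]
yellow [309.4 238.3] [307, 234, 6, 10, 35] [0.4276 0.0919 0.042 ]
green [287.7 205.4] [283, 201, 10, 10, 72] [0.5056 0.1441 0.042 ]
blue [309.4 164.9] [305, 160, 10, 11, 80] [0.6043 0.0928 0.042 ]
black [341.4 171.1] [337, 167, 9, 10, 35] [0.5883 0.0156 0.042 ]
black [344.4 221.1] [340, 219, 9, 4, 10] [0.4677 0.0097 0.042 ]
white [380.2 150.8] [361, 145, 39, 13, 492] [ 0.6377 -0.0784  0.042 ]
white [321.9 198.3] [277, 156, 92, 82, 4487] [0.5223 0.0626 0.042 ]
white [279.5 186.5] [279, 183, 2, 8, 8] [0.5515 0.1646 0.042 ]
white [305. 240.] [304, 239, 3, 3, 9] [0.4236 0.1022 0.042 ]
white [312.3 242. ] [311, 241, 3, 3, 7] [0.419  0.0851 0.042 ]
white [307.  244.7] [305, 244, 6, 2, 9] [0.4127 0.0975 0.042 ]
```

View pics/crop0.png

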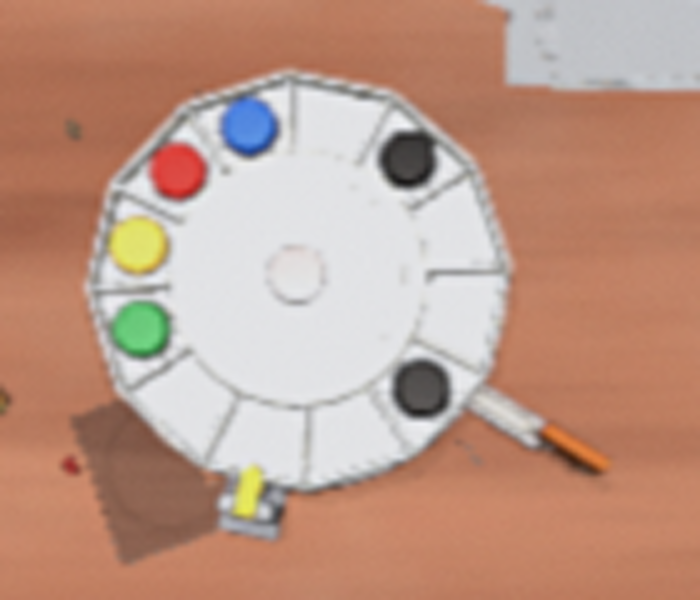

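Run:
```python
import pickle
from h import *
d=pickle.load(open('c.pkl','rb'));c=d['top']
u=lambda x,y:(260+(x-2)/5,140+(y-2)/5)
H=ray(c,u(296,273),.052)
P=ray(c,u(573,448),.052);print('hub',H,'paddle',P)
for a,b in((u(543,428),u(605,465)),):print('paddle ends',ray(c,a,.052),ray(c,b,.052))
ang=lambda v:np.degrees(np.arctan2(v[1],v[0]))
print('paddle r,ang',np.hypot(*(P-H)[:2]),ang(P-H))
M=[]
for n,q in dict(red=(295.2,173.7),yel=(287.1,188.5),gre=(287.7,205.4),blu=(309.4,164.9),bl1=(341.4,171.6),bl2=u(421,388)).items():
    v=ray(c,q,.042)-H;M.append(v+H);print(n,np.hypot(*v[:2]),ang(v))
M=np.array(M);A=np.c_[2*M[:,:2],np.ones(len(M))];s=np.linalg.lstsq(A,(M[:,:2]**2).sum(1),rcond=None)[0]
print('circle',s[:2],np.sqrt(s[2]+s[:2]@s[:2]))
v=ray(c,(309.4,238.3),.056)-H;print('pointer',np.hypot(*v[:2]),ang(v))
```

```text
hub [0.53054029 0.06960699 0.052     ] paddle [ 0.44792115 -0.058464    0.052     ]
paddle ends [ 0.45717295 -0.0448838   0.052     ] [ 0.44009391 -0.07292473  0.052     ]
paddle r,ang 0.15240768122466491 -122.8262361184598
red 0.07761862993051688 47.759538597996816
yel 0.07820606907953913 78.22573959159529
gre 0.07858907900588144 108.5376913160372
blu 0.07729411225242022 17.48103919966975
bl1 0.07815169196247192 -43.69442357079045
bl2 0.07944083474064383 -132.43482458772172
circle [0.52948479 0.0693076 ] 0.07857205584398973
pointer 0.10580351595075324 168.3085480910097
```

The geometry is consistent: the feeder's yaw is about -12.8°, the paddle radius 152 mm, and red is 119.7° before the outlet, so it needs 4 strokes. I'll approach with the gripper closing.

Emit:
drive_tool:
  targets:
    - {"rot":[0,0,-4],"delta_pos":[2.3,4,-0.5],"gripper":0}
    - {"rot":[0,0,-8],"delta_pos":[4.6,8,-1],"gripper":0}
    - {"rot":[0,0,-12],"delta_pos":[7,12.5,-2],"gripper":0}
    - {"rot":[0,0,-16],"delta_pos":[9.3,16.7,-3],"gripper":0}
    - {"rot":[0,0,-20],"delta_pos":[11.6,20.9,-4],"gripper":0}
    - {"rot":[0,0,-24],"delta_pos":[14,25,-5],"gripper":0}
    - {"rot":[0,0,-27],"delta_pos":[16.3,29.2,-6],"gripper":0}
    - {"rot":[0,0,-29],"delta_pos":[18.6,33.4,-7],"gripper":0}
    - {"rot":[0,0,-30],"delta_pos":[21,37.6,-8],"gripper":0}
    - {"rot":[0,0,-30],"delta_pos":[23.3,41.8,-9],"gripper":0}
    - {"rot":[0,0,-30],"delta_pos":[23.3,41.8,-9],"gripper":0}
    - {"rot":[0,0,-30],"delta_pos":[23.3,41.8,-9],"gripper":0}
  grip_force: 30

```text
time_s: 1.6
eef_pos: [0.4195, -0.053, 0.141]
eef_rot: [[0.992, -0.129, -0.001], [-0.129, -0.992, 0.006], [-0.001, -0.006, -1.0]]
contact_force: [-0.2, -0.8, 0.6]
opening: -0.001
grip_force: 0.0
```

```bash
python3 -c "
from workcell import state
s=state();print(s['time_s'],s['joint_positions'].round(3),s['eef_pos'],s['eef_rot'].round(3),s['contact_force'],s['opening'])"
```

```text
1.6 [-0.13   0.156 -0.348  1.068  0.006  3.141] [ 0.41949517 -0.05304891  0.14102548] [[ 0.992 -0.129 -0.001]
 [-0.129 -0.992  0.006]
 [-0.001 -0.006 -1.   ]] [-0.22779897 -0.82717364  0.5806595 ] -0.0013080665602769202
```

Emit:
drive_tool:
  targets:
    - {"rot":[0,0,10],"delta_pos":[0,0,0],"gripper":0}
    - {"rot":[0,0,20],"delta_pos":[0,0,0],"gripper":0}
    - {"rot":[0,0,30],"delta_pos":[0,0,0],"gripper":0}
    - {"rot":[0,0,40],"delta_pos":[0,0,0],"gripper":0}
    - {"rot":[0,0,50],"delta_pos":[0,0,0],"gripper":0}
    - {"rot":[0,0,60],"delta_pos":[0,0,0],"gripper":0}
    - {"rot":[0,0,70],"delta_pos":[0,0,0],"gripper":0}
    - {"rot":[0,0,80],"delta_pos":[0,0,0],"gripper":0}
    - {"rot":[0,0,90],"delta_pos":[0,0,0],"gripper":0}
    - {"rot":[0,0,100],"delta_pos":[0,0,0],"gripper":0}
    - {"rot":[0,0,110],"delta_pos":[0,0,0],"gripper":0}
    - {"rot":[0,0,120],"delta_pos":[0,0,0],"gripper":0}
    - {"rot":[0,0,130],"delta_pos":[0,0,0],"gripper":0}
    - {"rot":[0,0,140],"delta_pos":[0,0,0],"gripper":0}
    - {"rot":[0,0,148],"delta_pos":[0,0,0],"gripper":0}
    - {"rot":[0,0,155],"delta_pos":[0,0,0],"gripper":0}
    - {"rot":[0,0,155],"delta_pos":[0,0,0],"gripper":0}
    - {"rot":[0,0,155],"delta_pos":[0,0,0],"gripper":0}

```text
time_s: 3.85
eef_pos: [0.4199, -0.0536, 0.1415]
eef_rot: [[-0.843, 0.538, -0.003], [0.538, 0.843, -0.005], [-0.0, -0.006, -1.0]]
contact_force: [0.6, 0.1, -0.2]
opening: 0.0
grip_force: 0.0
```

Emit:
drive_tool:
  targets:
    - {"rot":[0,0,0],"delta_pos":[0,0.9,-3],"gripper":0}
    - {"rot":[0,0,0],"delta_pos":[0,0.9,-6],"gripper":0}
    - {"rot":[0,0,0],"delta_pos":[0,0.9,-9],"gripper":0}
    - {"rot":[0,0,0],"delta_pos":[0,0.9,-11.6],"gripper":0}
    - {"rot":[0,0,0],"delta_pos":[0,0.9,-11.6],"gripper":0}
    - {"rot":[0,0,0],"delta_pos":[0,0.9,-11.6],"gripper":0}

```text
time_s: 4.6
eef_pos: [0.4207, -0.0441, 0.026]
eef_rot: [[-0.844, 0.536, -0.002], [0.536, 0.844, -0.005], [-0.001, -0.006, -1.0]]
contact_force: [-0.1, 0.3, 0.0]
opening: 0.003
grip_force: 0.0
```

Run:
```python
from workcell import state,camera
import cv2,pickle
s=state();print(s['joint_positions'].round(3),s['eef_pos'])
c=camera('top');im=c['pixels'][140:260,260:400,::-1]
cv2.imwrite('pics/crop1.png',cv2.resize(im,None,fx=5,fy=5,interpolation=cv2.INTER_CUBIC))
# arc plan: tcp offset b behind lever centreline at radius r
import numpy as np
C=np.array([.530,.0695]);r=.155;b=.0145
def tcp(th):
    f=np.radians(-122.8+th);return C+r*np.array([np.cos(f),np.sin(f)])-b*np.array([-np.sin(f),np.cos(f)])
for th in list(range(-8,50,2)):print(th,((tcp(th)-s['eef_pos'][:2])*100).round(2))
```

```text
[-0.1    0.309 -0.508  0.756 -0.006  0.465] [ 0.42074673 -0.04409233  0.02604914]
-8 [-0.3   0.57]
-6 [0.08 0.19]
-4 [ 0.48 -0.18]
-2 [ 0.89 -0.54]
0 [ 1.31 -0.88]
2 [ 1.74 -1.21]
4 [ 2.19 -1.52]
6 [ 2.64 -1.82]
8 [ 3.11 -2.1 ]
10 [ 3.58 -2.37]
12 [ 4.07 -2.62]
14 [ 4.56 -2.85]
16 [ 5.06 -3.06]
18 [ 5.56 -3.26]
20 [ 6.08 -3.43]
22 [ 6.6  -3.59]
24 [ 7.12 -3.74]
26 [ 7.65 -3.86]
28 [ 8.18 -3.97]
30 [ 8.72 -4.05]
32 [ 9.26 -4.12]
34 [ 9.8  -4.17]
36 [10.34 -4.2 ]
38 [10.89 -4.21]
40 [11.43 -4.2 ]
42 [11.97 -4.17]
44 [12.51 -4.13]
46 [13.05 -4.06]
48 [13.59 -3.98]
```

View pics/crop1.png

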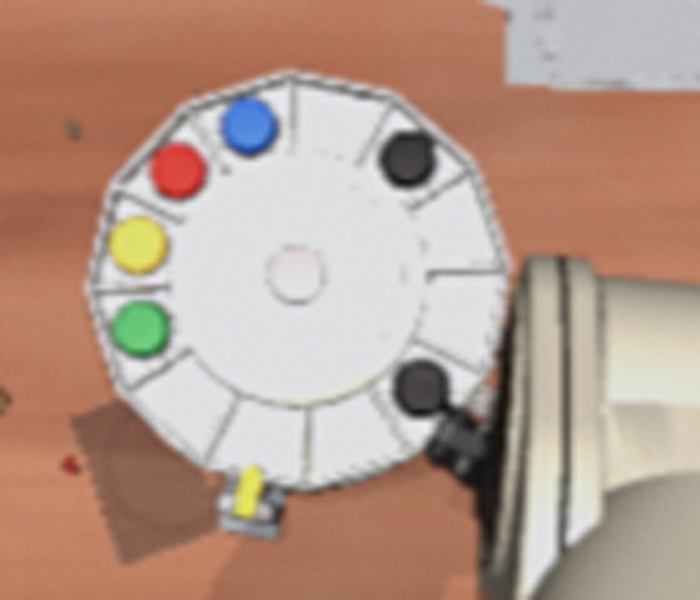

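The carousel is unmoved, and the closed fingers are next to the paddle on its clockwise side, near (465,450) in the crop. I'll push to about 28° along the arc, short of the earliest possible stop.

Emit:
drive_tool:
  targets:
    - {"rot":[0,0,0],"delta_pos":[0.5,-0.2,0],"gripper":0}
    - {"rot":[0,0,0],"delta_pos":[0.9,-0.55,0],"gripper":0}
    - {"rot":[0,0,0],"delta_pos":[1.3,-0.9,0],"gripper":0}
    - {"rot":[0,0,2],"delta_pos":[1.75,-1.2,0],"gripper":0}
    - {"rot":[0,0,4],"delta_pos":[2.2,-1.5,0],"gripper":0}
    - {"rot":[0,0,6],"delta_pos":[2.65,-1.8,0],"gripper":0}
    - {"rot":[0,0,8],"delta_pos":[3.1,-2.1,0],"gripper":0}
    - {"rot":[0,0,10],"delta_pos":[3.6,-2.35,0],"gripper":0}
    - {"rot":[0,0,12],"delta_pos":[4.05,-2.6,0],"gripper":0}
    - {"rot":[0,0,14],"delta_pos":[4.55,-2.85,0],"gripper":0}
    - {"rot":[0,0,16],"delta_pos":[5.05,-3.05,0],"gripper":0}
    - {"rot":[0,0,18],"delta_pos":[5.55,-3.25,0],"gripper":0}
    - {"rot":[0,0,20],"delta_pos":[6.1,-3.45,0],"gripper":0}
    - {"rot":[0,0,22],"delta_pos":[6.6,-3.6,0],"gripper":0}
    - {"rot":[0,0,24],"delta_pos":[7.1,-3.75,0],"gripper":0}
    - {"rot":[0,0,26],"delta_pos":[7.65,-3.85,0],"gripper":0}
    - {"rot":[0,0,28],"delta_pos":[8.2,-3.95,0],"gripper":0}
    - {"rot":[0,0,28],"delta_pos":[8.2,-3.95,0],"gripper":0}

```text
time_s: 6.9
eef_pos: [0.503, -0.0835, 0.0252]
eef_rot: [[-0.997, 0.076, 0.0], [0.076, 0.997, -0.006], [-0.001, -0.006, -1.0]]
contact_force: [-1.7, -0.7, 0.5]
opening: -0.001
grip_force: 1.1
```

```bash
cat > look.py <<'E'
from workcell import state,camera
from h import *
import sys
s=state();C=np.array([.530,.0695]);r=.155;b=.0145
p=s['eef_pos'];v=p[:2]-C
th=np.degrees(np.arctan2(v[1],v[0]))+122.8+np.degrees(np.arctan2(b,r));print('t',round(s['time_s'],2),'r',np.hypot(*v).round(4),'th',th.round(2),'F',s['contact_force'].round(1),p.round(4))
c=camera('top')
ref=dict(red=47.76,yellow=78.23,green=108.54,blue=17.48)
for n in ref:
    for ce,st in blobs(c,*R_[n],(265,145,365,245),40):
        w=ray(c,ce,.042)[:2]-np.array([.5305,.0696])
        if np.hypot(*w)<.09: a=np.degrees(np.arctan2(w[1],w[0]));print(n,a.round(1),'turned',(a-ref[n]).round(1))
if len(sys.argv)>1:
    im=c['pixels'][140:260,260:400,::-1];cv2.imwrite(f'pics/{sys.argv[1]}.png',cv2.resize(im,None,fx=5,fy=5,interpolation=cv2.INTER_CUBIC))
E
python3 look.py crop2
```

```text
t 6.9 r 0.1553 th 28.12 F [-1.7 -0.7  0.5] [ 0.503  -0.0835  0.0252]
red 58.4 turned 10.6
yellow 88.6 turned 10.4
green 118.4 turned 9.8
blue 28.0 turned 10.6
```

Emit:
drive_tool:
  targets:
    - {"rot":[0,0,2],"delta_pos":[0.54,-0.1,0],"gripper":0}
    - {"rot":[0,0,4],"delta_pos":[1.08,-0.15,0],"gripper":0}
    - {"rot":[0,0,6],"delta_pos":[1.62,-0.2,0],"gripper":0}
    - {"rot":[0,0,8],"delta_pos":[2.16,-0.23,0],"gripper":0}
    - {"rot":[0,0,10],"delta_pos":[2.7,-0.24,0],"gripper":0}
    - {"rot":[0,0,12],"delta_pos":[3.25,-0.23,0],"gripper":0}
    - {"rot":[0,0,12],"delta_pos":[3.25,-0.23,0],"gripper":0}

```text
time_s: 7.82
eef_pos: [0.5355, -0.0857, 0.0254]
eef_rot: [[-0.991, -0.133, 0.002], [-0.133, 0.991, -0.006], [-0.001, -0.006, -1.0]]
contact_force: [-2.7, -1.3, -0.8]
opening: 0.002
grip_force: 1.2
```

```bash
python3 look.py
```

```text
t 7.83 r 0.1553 th 40.19 F [-2.7 -1.3 -0.8] [ 0.5355 -0.0857  0.0254]
red 70.9 turned 23.1
yellow 100.7 turned 22.5
green 130.6 turned 22.0
blue 40.1 turned 22.6
```

Emit:
drive_tool:
  targets:
    - {"rot":[0,0,1],"delta_pos":[0.27,0.01,0],"gripper":0}
    - {"rot":[0,0,2],"delta_pos":[0.54,0.03,0],"gripper":0}
    - {"rot":[0,0,3],"delta_pos":[0.81,0.05,0],"gripper":0}
    - {"rot":[0,0,4],"delta_pos":[1.08,0.08,0],"gripper":0}
    - {"rot":[0,0,4],"delta_pos":[1.08,0.08,0],"gripper":0}

```text
time_s: 8.5
eef_pos: [0.546, -0.0848, 0.0254]
eef_rot: [[-0.979, -0.202, 0.002], [-0.202, 0.979, -0.006], [-0.001, -0.006, -1.0]]
contact_force: [-1.1, -2.8, 0.8]
opening: 0.0
grip_force: 1.3
```

Emit:
drive_tool:
  targets:
    - {"rot":[0,0,0.5],"delta_pos":[0.13,0.02,0],"gripper":0}
    - {"rot":[0,0,1],"delta_pos":[0.27,0.04,0],"gripper":0}
    - {"rot":[0,0,1],"delta_pos":[0.27,0.04,0],"gripper":0}

```text
time_s: 8.88
eef_pos: [0.5484, -0.0844, 0.0254]
eef_rot: [[-0.976, -0.219, 0.002], [-0.219, 0.976, -0.006], [-0.0, -0.006, -1.0]]
contact_force: [-1.8, -2.0, 1.6]
opening: -0.0
grip_force: 1.3
```

```bash
python3 look.py
```

```text
t 8.88 r 0.155 th 44.97 F [-1.8 -2.   1.6] [ 0.5484 -0.0844  0.0254]
red 75.7 turned 28.0
yellow 105.8 turned 27.5
green 135.4 turned 26.9
blue 45.1 turned 27.6
```

Emit:
drive_tool:
  targets:
    - {"rot":[0,0,0.5],"delta_pos":[0.13,0.02,0],"gripper":0}
    - {"rot":[0,0,1],"delta_pos":[0.26,0.05,0],"gripper":0}
    - {"rot":[0,0,1],"delta_pos":[0.26,0.05,0],"gripper":0}

```text
time_s: 9.3
eef_pos: [0.551, -0.0839, 0.0254]
eef_rot: [[-0.972, -0.236, 0.002], [-0.236, 0.972, -0.006], [-0.0, -0.006, -1.0]]
contact_force: [-2.3, -1.9, 0.0]
opening: 0.003
grip_force: 1.3
```

Emit:
drive_tool:
  targets:
    - {"rot":[0,0,0.5],"delta_pos":[0.13,0.03,0],"gripper":0}
    - {"rot":[0,0,0.5],"delta_pos":[0.13,0.03,0],"gripper":0}

```text
time_s: 9.55
eef_pos: [0.5522, -0.0837, 0.0253]
eef_rot: [[-0.97, -0.244, 0.002], [-0.244, 0.97, -0.006], [-0.0, -0.006, -1.0]]
contact_force: [-1.8, -1.9, 1.2]
opening: -0.005
grip_force: 1.3
```

```bash
python3 look.py
```

```text
t 9.55 r 0.1548 th 46.39 F [-1.8 -1.9  1.2] [ 0.5522 -0.0837  0.0253]
red 80.2 turned 32.4
yellow 110.4 turned 32.2
green 140.2 turned 31.7
blue 49.8 turned 32.3
```

Emit:
drive_tool:
  targets:
    - {"rot":[0,0,0.5],"delta_pos":[0.13,0.03,0],"gripper":0}
    - {"rot":[0,0,0.5],"delta_pos":[0.13,0.03,0],"gripper":0}

```text
time_s: 9.85
eef_pos: [0.5535, -0.0834, 0.0253]
eef_rot: [[-0.968, -0.253, 0.002], [-0.253, 0.968, -0.006], [-0.0, -0.006, -1.0]]
contact_force: [-2.6, -2.8, 0.9]
opening: 0.003
grip_force: 1.3
```

```bash
python3 look.py
```

```text
t 9.85 r 0.1547 th 46.87 F [-2.6 -2.8  0.9] [ 0.5535 -0.0834  0.0253]
red 80.2 turned 32.4
yellow 110.4 turned 32.2
green 140.4 turned 31.9
blue 49.9 turned 32.4
```

Emit:
drive_tool:
  targets:
    - {"rot":[0,0,0.5],"delta_pos":[0.13,0.03,0],"gripper":0}
    - {"rot":[0,0,0.5],"delta_pos":[0.13,0.03,0],"gripper":0}

```text
time_s: 10.15
eef_pos: [0.5548, -0.0831, 0.0253]
eef_rot: [[-0.965, -0.261, 0.002], [-0.261, 0.965, -0.006], [-0.0, -0.006, -1.0]]
contact_force: [-1.7, -2.6, 1.0]
opening: -0.0
grip_force: 1.3
```

Emit:
drive_tool:
  targets:
    - {"rot":[0,0,0.3],"delta_pos":[0.08,0.02,0],"gripper":0}
    - {"rot":[0,0,0.3],"delta_pos":[0.08,0.02,0],"gripper":0}

```text
time_s: 10.4
eef_pos: [0.5552, -0.083, 0.0253]
eef_rot: [[-0.964, -0.266, 0.001], [-0.266, 0.964, -0.006], [0.001, -0.006, -1.0]]
contact_force: [-2.8, -2.5, 0.6]
opening: 0.003
grip_force: 1.8
```

Emit:
drive_tool:
  targets:
    - {"rot":[0,0,0.2],"delta_pos":[0.05,0.01,0],"gripper":0}
    - {"rot":[0,0,0.2],"delta_pos":[0.05,0.01,0],"gripper":0}

```text
time_s: 10.65
eef_pos: [0.5555, -0.0829, 0.0253]
eef_rot: [[-0.963, -0.269, 0.001], [-0.269, 0.963, -0.006], [0.001, -0.006, -1.0]]
contact_force: [-4.4, -3.0, 1.8]
opening: 0.0
grip_force: 2.3
```

```bash
python3 look.py
```

```text
t 10.65 r 0.1546 th 47.65 F [-4.4 -3.   1.8] [ 0.5555 -0.0829  0.0253]
red 80.3 turned 32.6
yellow 110.4 turned 32.2
green 140.3 turned 31.8
blue 49.8 turned 32.3
```

The stop is felt: the commanded shift no longer moves the tool and the force is rising, still under 6 N. Now I'll retreat along the arc so the lever springs back.

Emit:
drive_tool:
  targets:
    - {"rot":[0,0,-4],"delta_pos":[-1.1,-0.25,0],"gripper":0}
    - {"rot":[0,0,-8],"delta_pos":[-2.15,-0.3,0],"gripper":0}
    - {"rot":[0,0,-12],"delta_pos":[-3.25,-0.3,0],"gripper":0}
    - {"rot":[0,0,-16],"delta_pos":[-4.3,-0.25,0],"gripper":0}
    - {"rot":[0,0,-20],"delta_pos":[-5.4,-0.1,0],"gripper":0}
    - {"rot":[0,0,-24],"delta_pos":[-6.45,0.15,0],"gripper":0}
    - {"rot":[0,0,-28],"delta_pos":[-7.5,0.45,0],"gripper":0}
    - {"rot":[0,0,-32],"delta_pos":[-8.5,0.85,0],"gripper":0}
    - {"rot":[0,0,-36],"delta_pos":[-9.5,1.25,0],"gripper":0}
    - {"rot":[0,0,-40],"delta_pos":[-10.45,1.8,0],"gripper":0}
    - {"rot":[0,0,-44],"delta_pos":[-11.4,2.35,0],"gripper":0}
    - {"rot":[0,0,-48],"delta_pos":[-12.25,3.0,0],"gripper":0}
    - {"rot":[0,0,-48],"delta_pos":[-13.1,3.7,0],"gripper":0}
    - {"rot":[0,0,-48],"delta_pos":[-13.6,3.9,0],"gripper":0}
    - {"rot":[0,0,-48],"delta_pos":[-13.6,3.9,0],"gripper":0}
    - {"rot":[0,0,-48],"delta_pos":[-13.6,3.9,0],"gripper":0}

```text
time_s: 12.7
eef_pos: [0.4206, -0.0438, 0.0255]
eef_rot: [[-0.845, 0.535, -0.002], [0.535, 0.845, -0.005], [-0.001, -0.006, -1.0]]
contact_force: [-0.6, -0.4, 0.7]
opening: -0.002
grip_force: 0.0
```

```bash
python3 look.py crop3
```

```text
t 12.7 r 0.1575 th -5.85 F [-0.6 -0.4  0.7] [ 0.4206 -0.0438  0.0255]
red 78.5 turned 30.8
yellow 108.8 turned 30.6
green 138.0 turned 29.4
blue 47.6 turned 30.1
```

View pics/crop3.png

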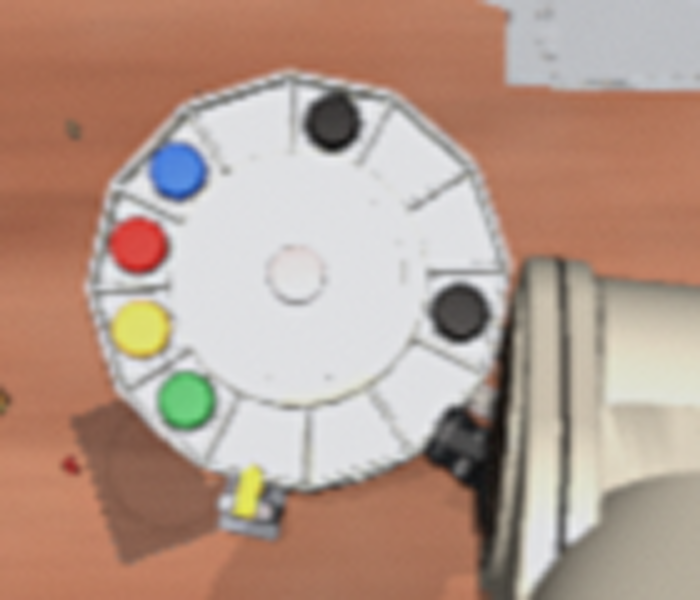

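Exactly one pocket was indexed: red is now at (138,243) in the crop, and the lever is sprung back against rest. Second stroke.

Emit:
drive_tool:
  targets:
    - {"rot":[0,0,0],"delta_pos":[0.6,-0.3,0],"gripper":0}
    - {"rot":[0,0,0],"delta_pos":[1.3,-0.9,0],"gripper":0}
    - {"rot":[0,0,3],"delta_pos":[1.95,-1.35,0],"gripper":0}
    - {"rot":[0,0,6],"delta_pos":[2.65,-1.8,0],"gripper":0}
    - {"rot":[0,0,9],"delta_pos":[3.35,-2.25,0],"gripper":0}
    - {"rot":[0,0,12],"delta_pos":[4.05,-2.6,0],"gripper":0}
    - {"rot":[0,0,15],"delta_pos":[4.8,-2.95,0],"gripper":0}
    - {"rot":[0,0,18],"delta_pos":[5.55,-3.25,0],"gripper":0}
    - {"rot":[0,0,21],"delta_pos":[6.35,-3.5,0],"gripper":0}
    - {"rot":[0,0,24],"delta_pos":[7.1,-3.75,0],"gripper":0}
    - {"rot":[0,0,27],"delta_pos":[7.9,-3.9,0],"gripper":0}
    - {"rot":[0,0,30],"delta_pos":[8.7,-4.05,0],"gripper":0}
    - {"rot":[0,0,33],"delta_pos":[9.55,-4.15,0],"gripper":0}
    - {"rot":[0,0,36],"delta_pos":[10.35,-4.2,0],"gripper":0}
    - {"rot":[0,0,39],"delta_pos":[11.15,-4.2,0],"gripper":0}
    - {"rot":[0,0,42],"delta_pos":[11.95,-4.15,0],"gripper":0}
    - {"rot":[0,0,44],"delta_pos":[12.5,-4.1,0],"gripper":0}
    - {"rot":[0,0,46],"delta_pos":[13.0,-4.0,0],"gripper":0}
    - {"rot":[0,0,47],"delta_pos":[13.3,-3.95,0],"gripper":0}
    - {"rot":[0,0,47],"delta_pos":[13.3,-3.95,0],"gripper":0}

```text
time_s: 15.25
eef_pos: [0.553, -0.0832, 0.0251]
eef_rot: [[-0.968, -0.253, 0.001], [-0.253, 0.968, -0.006], [0.0, -0.006, -1.0]]
contact_force: [-2.4, -2.4, -0.6]
opening: -0.002
grip_force: 1.3
```

Emit:
drive_tool:
  targets:
    - {"rot":[0,0,0.5],"delta_pos":[0.13,0.03,0],"gripper":0}
    - {"rot":[0,0,1],"delta_pos":[0.28,0.06,0],"gripper":0}
    - {"rot":[0,0,1],"delta_pos":[0.28,0.06,0],"gripper":0}

```text
time_s: 15.62
eef_pos: [0.5552, -0.0827, 0.0252]
eef_rot: [[-0.963, -0.269, 0.001], [-0.269, 0.963, -0.006], [0.001, -0.006, -1.0]]
contact_force: [-4.1, -3.7, -0.8]
opening: -0.002
grip_force: 2.1
```

```bash
python3 look.py
```

```text
t 15.62 r 0.1543 th 47.56 F [-4.1 -3.7 -0.8] [ 0.5552 -0.0827  0.0252]
red 110.7 turned 62.9
yellow 140.4 turned 62.2
green 170.2 turned 61.7
blue 80.2 turned 62.7
```

The stop is felt and the ratchet has clicked. Retreat, then check.

Emit:
drive_tool:
  targets:
    - {"rot":[0,0,-4],"delta_pos":[-1.1,-0.25,0],"gripper":0}
    - {"rot":[0,0,-8],"delta_pos":[-2.15,-0.3,0],"gripper":0}
    - {"rot":[0,0,-12],"delta_pos":[-3.25,-0.3,0],"gripper":0}
    - {"rot":[0,0,-16],"delta_pos":[-4.3,-0.25,0],"gripper":0}
    - {"rot":[0,0,-20],"delta_pos":[-5.4,-0.1,0],"gripper":0}
    - {"rot":[0,0,-24],"delta_pos":[-6.45,0.15,0],"gripper":0}
    - {"rot":[0,0,-28],"delta_pos":[-7.5,0.45,0],"gripper":0}
    - {"rot":[0,0,-32],"delta_pos":[-8.5,0.85,0],"gripper":0}
    - {"rot":[0,0,-36],"delta_pos":[-9.5,1.25,0],"gripper":0}
    - {"rot":[0,0,-40],"delta_pos":[-10.45,1.8,0],"gripper":0}
    - {"rot":[0,0,-44],"delta_pos":[-11.4,2.35,0],"gripper":0}
    - {"rot":[0,0,-48],"delta_pos":[-12.25,3.0,0],"gripper":0}
    - {"rot":[0,0,-48],"delta_pos":[-13.1,3.7,0],"gripper":0}
    - {"rot":[0,0,-48],"delta_pos":[-13.6,3.9,0],"gripper":0}
    - {"rot":[0,0,-48],"delta_pos":[-13.6,3.9,0],"gripper":0}
    - {"rot":[0,0,-48],"delta_pos":[-13.6,3.9,0],"gripper":0}

```text
time_s: 17.68
eef_pos: [0.4204, -0.0438, 0.0255]
eef_rot: [[-0.845, 0.535, -0.002], [0.535, 0.845, -0.005], [-0.001, -0.006, -1.0]]
contact_force: [-0.0, -1.0, -0.3]
opening: 0.002
grip_force: 0.0
```

```bash
python3 look.py
```

```text
t 17.68 r 0.1576 th -5.91 F [-0.  -1.  -0.3] [ 0.4204 -0.0438  0.0255]
red 108.7 turned 61.0
yellow 138.6 turned 60.4
green 168.0 turned 59.5
blue 78.4 turned 61.0
```

Two pockets done. Third stroke.

Emit:
drive_tool:
  targets:
    - {"rot":[0,0,0],"delta_pos":[0.6,-0.3,0],"gripper":0}
    - {"rot":[0,0,0],"delta_pos":[1.3,-0.9,0],"gripper":0}
    - {"rot":[0,0,3],"delta_pos":[1.95,-1.35,0],"gripper":0}
    - {"rot":[0,0,6],"delta_pos":[2.65,-1.8,0],"gripper":0}
    - {"rot":[0,0,9],"delta_pos":[3.35,-2.25,0],"gripper":0}
    - {"rot":[0,0,12],"delta_pos":[4.05,-2.6,0],"gripper":0}
    - {"rot":[0,0,15],"delta_pos":[4.8,-2.95,0],"gripper":0}
    - {"rot":[0,0,18],"delta_pos":[5.55,-3.25,0],"gripper":0}
    - {"rot":[0,0,21],"delta_pos":[6.35,-3.5,0],"gripper":0}
    - {"rot":[0,0,24],"delta_pos":[7.1,-3.75,0],"gripper":0}
    - {"rot":[0,0,27],"delta_pos":[7.9,-3.9,0],"gripper":0}
    - {"rot":[0,0,30],"delta_pos":[8.7,-4.05,0],"gripper":0}
    - {"rot":[0,0,33],"delta_pos":[9.55,-4.15,0],"gripper":0}
    - {"rot":[0,0,36],"delta_pos":[10.35,-4.2,0],"gripper":0}
    - {"rot":[0,0,39],"delta_pos":[11.15,-4.2,0],"gripper":0}
    - {"rot":[0,0,42],"delta_pos":[11.95,-4.15,0],"gripper":0}
    - {"rot":[0,0,44],"delta_pos":[12.5,-4.1,0],"gripper":0}
    - {"rot":[0,0,46],"delta_pos":[13.0,-4.0,0],"gripper":0}
    - {"rot":[0,0,47],"delta_pos":[13.3,-3.95,0],"gripper":0}
    - {"rot":[0,0,47],"delta_pos":[13.3,-3.95,0],"gripper":0}

```text
time_s: 20.23
eef_pos: [0.5528, -0.0832, 0.0251]
eef_rot: [[-0.968, -0.253, 0.001], [-0.253, 0.968, -0.006], [0.0, -0.006, -1.0]]
contact_force: [-2.3, -1.8, -1.6]
opening: 0.004
grip_force: 1.3
```

Emit:
drive_tool:
  targets:
    - {"rot":[0,0,0.5],"delta_pos":[0.13,0.03,0],"gripper":0}
    - {"rot":[0,0,1],"delta_pos":[0.28,0.06,0],"gripper":0}
    - {"rot":[0,0,1],"delta_pos":[0.28,0.06,0],"gripper":0}

```text
time_s: 20.6
eef_pos: [0.5551, -0.0826, 0.0252]
eef_rot: [[-0.963, -0.27, 0.001], [-0.27, 0.963, -0.006], [0.001, -0.006, -1.0]]
contact_force: [-3.8, -2.6, -0.0]
opening: 0.002
grip_force: 2.0
```

```bash
python3 look.py
```

```text
t 20.6 r 0.1541 th 47.51 F [-3.8 -2.6 -0. ] [ 0.5551 -0.0826  0.0252]
red 140.3 turned 92.5
yellow 169.3 turned 91.1
green -159.9 turned -268.5
blue 110.2 turned 92.8
```

Emit:
drive_tool:
  targets:
    - {"rot":[0,0,-4],"delta_pos":[-1.1,-0.25,0],"gripper":0}
    - {"rot":[0,0,-8],"delta_pos":[-2.15,-0.3,0],"gripper":0}
    - {"rot":[0,0,-12],"delta_pos":[-3.25,-0.3,0],"gripper":0}
    - {"rot":[0,0,-16],"delta_pos":[-4.3,-0.25,0],"gripper":0}
    - {"rot":[0,0,-20],"delta_pos":[-5.4,-0.1,0],"gripper":0}
    - {"rot":[0,0,-24],"delta_pos":[-6.45,0.15,0],"gripper":0}
    - {"rot":[0,0,-28],"delta_pos":[-7.5,0.45,0],"gripper":0}
    - {"rot":[0,0,-32],"delta_pos":[-8.5,0.85,0],"gripper":0}
    - {"rot":[0,0,-36],"delta_pos":[-9.5,1.25,0],"gripper":0}
    - {"rot":[0,0,-40],"delta_pos":[-10.45,1.8,0],"gripper":0}
    - {"rot":[0,0,-44],"delta_pos":[-11.4,2.35,0],"gripper":0}
    - {"rot":[0,0,-48],"delta_pos":[-12.25,3.0,0],"gripper":0}
    - {"rot":[0,0,-48],"delta_pos":[-13.1,3.7,0],"gripper":0}
    - {"rot":[0,0,-48],"delta_pos":[-13.6,3.9,0],"gripper":0}
    - {"rot":[0,0,-48],"delta_pos":[-13.6,3.9,0],"gripper":0}
    - {"rot":[0,0,-48],"delta_pos":[-13.6,3.9,0],"gripper":0}

```text
time_s: 22.65
eef_pos: [0.4202, -0.0436, 0.0255]
eef_rot: [[-0.845, 0.535, -0.002], [0.535, 0.845, -0.005], [-0.001, -0.006, -1.0]]
contact_force: [1.0, -0.6, -0.1]
opening: -0.003
grip_force: 0.0
```

```bash
python3 look.py
```

```text
t 22.65 r 0.1576 th -5.99 F [ 1.  -0.6 -0.1] [ 0.4202 -0.0436  0.0255]
red 138.7 turned 90.9
yellow 168.1 turned 89.8
green -161.7 turned -270.2
blue 108.3 turned 90.9
```

Three pockets done, and red is now at 138.7°, one pocket from the pointer at about 167.5°. Fourth and last stroke.

Emit:
drive_tool:
  targets:
    - {"rot":[0,0,0],"delta_pos":[0.6,-0.3,0],"gripper":0}
    - {"rot":[0,0,0],"delta_pos":[1.3,-0.9,0],"gripper":0}
    - {"rot":[0,0,3],"delta_pos":[1.95,-1.35,0],"gripper":0}
    - {"rot":[0,0,6],"delta_pos":[2.65,-1.8,0],"gripper":0}
    - {"rot":[0,0,9],"delta_pos":[3.35,-2.25,0],"gripper":0}
    - {"rot":[0,0,12],"delta_pos":[4.05,-2.6,0],"gripper":0}
    - {"rot":[0,0,15],"delta_pos":[4.8,-2.95,0],"gripper":0}
    - {"rot":[0,0,18],"delta_pos":[5.55,-3.25,0],"gripper":0}
    - {"rot":[0,0,21],"delta_pos":[6.35,-3.5,0],"gripper":0}
    - {"rot":[0,0,24],"delta_pos":[7.1,-3.75,0],"gripper":0}
    - {"rot":[0,0,27],"delta_pos":[7.9,-3.9,0],"gripper":0}
    - {"rot":[0,0,30],"delta_pos":[8.7,-4.05,0],"gripper":0}
    - {"rot":[0,0,33],"delta_pos":[9.55,-4.15,0],"gripper":0}
    - {"rot":[0,0,36],"delta_pos":[10.35,-4.2,0],"gripper":0}
    - {"rot":[0,0,39],"delta_pos":[11.15,-4.2,0],"gripper":0}
    - {"rot":[0,0,42],"delta_pos":[11.95,-4.15,0],"gripper":0}
    - {"rot":[0,0,44],"delta_pos":[12.5,-4.1,0],"gripper":0}
    - {"rot":[0,0,46],"delta_pos":[13.0,-4.0,0],"gripper":0}
    - {"rot":[0,0,47],"delta_pos":[13.3,-3.95,0],"gripper":0}
    - {"rot":[0,0,47],"delta_pos":[13.3,-3.95,0],"gripper":0}

```text
time_s: 25.2
eef_pos: [0.5526, -0.083, 0.0251]
eef_rot: [[-0.968, -0.253, 0.001], [-0.253, 0.968, -0.006], [0.0, -0.006, -1.0]]
contact_force: [-2.3, -2.0, -0.7]
opening: -0.003
grip_force: 1.3
```

Emit:
drive_tool:
  targets:
    - {"rot":[0,0,0.5],"delta_pos":[0.13,0.03,0],"gripper":0}
    - {"rot":[0,0,1],"delta_pos":[0.28,0.06,0],"gripper":0}
    - {"rot":[0,0,1],"delta_pos":[0.28,0.06,0],"gripper":0}

```text
time_s: 25.58
eef_pos: [0.555, -0.0825, 0.0252]
eef_rot: [[-0.963, -0.27, 0.001], [-0.27, 0.963, -0.006], [0.001, -0.006, -1.0]]
contact_force: [-2.9, -2.8, -0.0]
opening: 0.0
grip_force: 1.9
```

```bash
python3 look.py
```

```text
t 25.57 r 0.154 th 47.47 F [-2.9 -2.8 -0. ] [ 0.555  -0.0825  0.0252]
red 170.5 turned 122.7
yellow -160.0 turned -238.3
green -130.3 turned -238.8
blue 140.1 turned 122.6
```

Clicked. Now retreat clear of the lever and lift.

Emit:
drive_tool:
  targets:
    - {"rot":[0,0,-4],"delta_pos":[-1.1,-0.25,0],"gripper":0}
    - {"rot":[0,0,-8],"delta_pos":[-2.15,-0.3,0],"gripper":0}
    - {"rot":[0,0,-12],"delta_pos":[-3.25,-0.3,0],"gripper":0}
    - {"rot":[0,0,-16],"delta_pos":[-4.3,-0.25,0],"gripper":0}
    - {"rot":[0,0,-20],"delta_pos":[-5.4,-0.1,0],"gripper":0}
    - {"rot":[0,0,-24],"delta_pos":[-6.45,0.15,0],"gripper":0}
    - {"rot":[0,0,-28],"delta_pos":[-7.5,0.45,0],"gripper":0}
    - {"rot":[0,0,-32],"delta_pos":[-8.5,0.85,0],"gripper":0}
    - {"rot":[0,0,-36],"delta_pos":[-9.5,1.25,0],"gripper":0}
    - {"rot":[0,0,-40],"delta_pos":[-10.45,1.8,0],"gripper":0}
    - {"rot":[0,0,-44],"delta_pos":[-11.4,2.35,0],"gripper":0}
    - {"rot":[0,0,-48],"delta_pos":[-12.25,3.0,0],"gripper":0}
    - {"rot":[0,0,-48],"delta_pos":[-13.1,3.7,0],"gripper":0}
    - {"rot":[0,0,-48],"delta_pos":[-13.6,3.9,0],"gripper":0}
    - {"rot":[0,0,-48],"delta_pos":[-13.6,3.9,0],"gripper":0}
    - {"rot":[0,0,-48],"delta_pos":[-13.6,3.9,0],"gripper":0}

```text
time_s: 27.62
eef_pos: [0.42, -0.0436, 0.0255]
eef_rot: [[-0.845, 0.535, -0.002], [0.535, 0.845, -0.005], [-0.001, -0.006, -1.0]]
contact_force: [-0.4, -1.0, 0.8]
opening: -0.001
grip_force: 0.0
```

Emit:
drive_tool:
  targets:
    - {"rot":[0,0,0],"delta_pos":[0,0,3],"gripper":0}
    - {"rot":[0,0,0],"delta_pos":[0,0,7],"gripper":0}
    - {"rot":[0,0,0],"delta_pos":[0,0,11],"gripper":0}
    - {"rot":[0,0,0],"delta_pos":[-2,-4,14],"gripper":0}
    - {"rot":[0,0,0],"delta_pos":[-4,-9,16],"gripper":0}
    - {"rot":[0,0,0],"delta_pos":[-6,-14,17],"gripper":0}
    - {"rot":[0,0,0],"delta_pos":[-8,-19,18],"gripper":0}
    - {"rot":[0,0,0],"delta_pos":[-10,-24,18],"gripper":0}
    - {"rot":[0,0,0],"delta_pos":[-10,-24,18],"gripper":0}
    - {"rot":[0,0,0],"delta_pos":[-10,-24,18],"gripper":0}
    - {"rot":[0,0,0],"delta_pos":[-10,-24,18],"gripper":0}
    - {"rot":[0,0,0],"delta_pos":[-10,-24,18],"gripper":0}

```text
time_s: 29.12
eef_pos: [0.3199, -0.2825, 0.2053]
eef_rot: [[-0.846, 0.533, -0.003], [0.533, 0.846, -0.005], [0.0, -0.006, -1.0]]
contact_force: [0.2, 0.5, -0.4]
opening: 0.002
grip_force: 0.0
```

```bash
python3 look.py crop4
```

```text
t 29.12 r 0.4099 th 7.31 F [ 0.2  0.5 -0.4] [ 0.3199 -0.2825  0.2053]
red 168.8 turned 121.0
yellow -162.0 turned -240.3
green -132.2 turned -240.7
```

View pics/crop4.png

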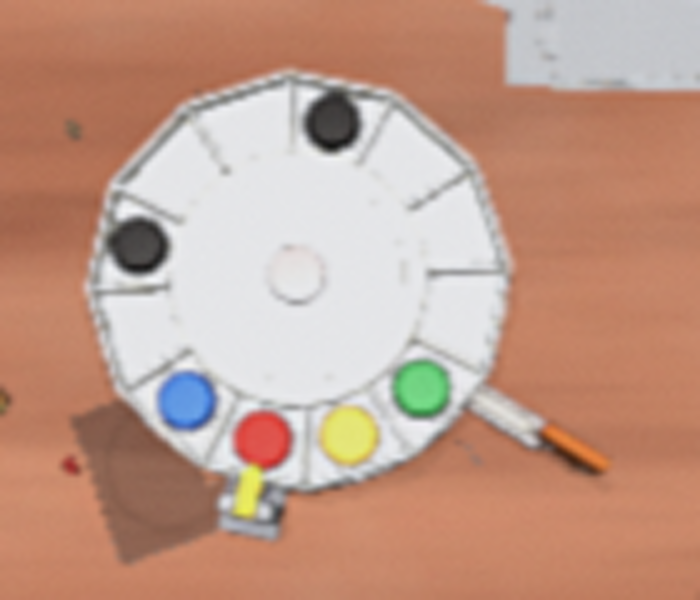

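Red lies at (263,438) in the crop, right at the yellow pointer. The lever is back exactly where it started and the arm is clear.

```bash
python3 -c "
from workcell import sign_off
print(sign_off())"
```

```text
the job is handed in; nothing more can be done
None
```

I handed the job in at about 29 s of the 58 s limit: four full lever strokes brought the red magnet to the yellow pointer, the last picture shows the lever back at its start position, and the highest force I read at the stop was about 6 N; `sign_off()` returned no verdict.

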